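# Hang the claim tag on the sprung hook, emblem outward

## Robot

A 7-joint arm with a two-finger parallel gripper is mounted at the origin on the work surface. World frame = base frame: x ahead of the robot, y to its left, z up, the work surface at z = 0. Lengths are in mm, angles in rad, forces in N, time in s.
With the tool pointing down it reaches from about 425 to 1025 mm from the base axis. Payload 9.4 kg.
Tool frame: the origin (TCP) lies midway between the tips of the shut fingers; the grasp point (between the pads) lies env.tcp_to_grasp behind it (env.tcp_to_grasp is the distance from the TCP to the grasp point, in mm); z points along the fingers, y is the line along which they close (so a half turn about z gives the same grasp; the last joint's range is limited). The gripper opens to 85 mm and grips with 20 to 120 N. Pads are 22 mm wide; open, the fingers measure 114 mm over their backs; the gripper's body (76 mm by 85 mm) begins 54 mm behind the grasp point. The pads swing forward as they close: fully open they stand 13 mm farther back than shut.
Start: joints at [1.249, 0.599, -0.003, 1.599, 0.002, 0.943, -0.08], TCP at [175.703, -703.387, 231.275] pointing down, gripper open.
Joint ranges: [-2.57, 2.57], [-0.35, 1.97], [-1.29, 1.29], [0.11, 2.56], [-1.05, 4.19], [0.11, 1.86], [-2.63, 2.63]. Speed limits (rad/s): [2.22, 2.22, 3.01, 3.01, 3.14, 3.14, 3.14].

## Interface

Orientations are given as a rotation vector (axis times angle).
In Python, from workcell import env gives the robot as it stands. The module is installed in compiled form; this text tells all that it offers.
- The arm moves only by the tool step_arm, never from a script. Its argument "targets" is a list that holds one entry, the list of rows, each a list of 7 numbers: the finger opening in cm, from 0 to 8.54, then the shift along the tool's x, y, z in cm, then the turn, a rotation vector about the tool's x, y, z in degrees. In form: [[[fingers, x, y, z, rx, ry, rz], ...]]. A call has exactly 8 rows; each row shifts and turns the commanded pose from where the row before left it, along the tool's axes as they then stand; what a row does not reach is not made up. A row lasts 1/8 s, in which the tool goes at most 62.5 mm and 10.7 degrees, less where a joint would pass 70% of its speed; a pose out of reach is approached as far as the arm can. A call with a gripper value outside its range is refused whole. The fingers move at their own pace and stop on an object; "squeeze" is the grip in N (left out, the last holds). Time passes only in rows, so rows that do not move let the fingers close, or fill a call up. It gives the time, the measured TCP pose, the force, the opening and the grip force at its end, in the units of the state.
- env.sense(): the state, without advancing time (a new reading comes with each control period).
- env.camera(name): name is "side" or "top"; returns a dict with "image" (480x640x3 uint8, red, green, blue), "fx", "fy", "cx", "cy" (pixels), "D" ([k1, k2, p1, p2, k3] as OpenCV has them; the pictures are not rectified), "camera_from_world" (4x4, takes a point from world to camera coordinates). Camera axes: x right, y down, z forward; pixel columns grow to the right and rows downward; lengths in mm; the calibration is good to about 2 mm. A picture is of the moment at which its call begins. There is no depth.
- env.close_job(): hands the job in; it is judged then, once.
Trained networks look in a picture, given as the dict that the camera call returned (one of the last four; its "shot" number tells which), for a name from the list of things; names that differ only in an ending like _2 or _b are one class to them, and where a whole thing is asked for, a point or a joint stands for the part that bears it (a point fixed in the world has none). Each returns a list of dicts, best first, with "p" (0 to 1); they miss things now and then, are a little off and sometimes report something else, mostly with a low value. They report only what shows in the picture. A call takes as long as a camera call. They do not tell look-alikes from the thing itself.
- env.trace(query, picture): "pixels" (480x640 bool, what is visible of it) and "position" ([column, row] in pixels, amid what is visible of it).
The state is a dict: "t": time; "joints": joint angles; "joint_velocities": joint speeds; "tau": joint torques, N m; "tcp_pos": TCP position; "orientation": TCP orientation; "contact_force": force on the tool from outside, world axes, zero at the start; "ft_torque": the same for the moment, N m; "grip_width": opening from 0.0 (shut) to 1.0 (fully open); "grip_force": force on a finger pad.
Only numpy, scipy, OpenCV 4.12 (cv2) and the standard library are available. Lean on these libraries where they do the work, as an engineer would, in place of code of your own. Each camera call takes 0.05 s, during which the arm holds its last target. There are 200 camera calls.

## Task

Take the rectangular claim tag out of the tray and hang it on the stand's hook by its hole, with the clock emblem facing outward, away from the stand. The hook has a sprung backing plate: press the tag back against it gently, slide the tag fully down behind the hook's lip so the hole rests on the stem, and let go, leaving it hanging upright. Do not disturb the round token, the bell or the card reader.

Things in the scene. Friction and masses are not known exactly. Their poses are not given: they have to be found in the camera images.
- tag: Flat white plastic claim tag, 50 wide (its y) x 100 tall (z) x 10 mm thick (x), about 70 g, standing upright in the tray. Origin: centre of its lower edge. Emblem on its -x face, +x face plain. Its side edges are flat over the full height and can be gripped (50 mm apart).
- tag_hole (a point): Centre of the tag's through hole, mid-thickness, 70 mm above the lower edge. The hole is 16 wide x 26 mm tall and ends 17 mm below the tag's top. Axes as the tag's: -x out of the emblem face, z up the tag.
- tag_emblem (a point): Centre of the emblem on the tag's -x face, 38 mm above the lower edge: a black clock, ring 30 mm across with two hands, standing out 2 mm.
- tag_out (a point): A point straight out from the emblem face, 100 mm in front of it at the height of the hole; it shows which way the emblem faces.
- tray: Fixed black tray, 110 (x) x 80 (y) x 26 mm tall, origin under its centre. Two slots along its y, each 13 x 56 mm, 18 mm deep (floor 8 mm above the table), 25 mm either side of the centre: the tag stands in the one at -x, emblem to the tray's -x; the token in the one at +x.
- stand: Fixed dark steel hook stand. Origin on the table under the 24 mm square post; base plate 140 x 110 x 12 mm (95 mm to the front, 45 mm to the back), head 40 x 36 x 34 mm at 140 mm height; behind the backing plate a block 32 wide, 44 tall. The hook points along the stand's -x: that is outward.
- hook (a point): Nominal hook, 85 mm out from the post, 140 mm above the table: middle of the 8 x 8 mm stem, at the inner face of the lip. Axes as the stand's (-x outward). NOT EXACT along x: hook and backing plate together are clamped up to 20 mm further in or out, not measured; y and z are true. With the tag fully down the hole's upper edge is on the stem, its centre 9 mm below this point.
- hook_lip (a point): Nominal tip of the upturned lip at the stem's end (same unmeasured x error as the hook): 4 mm thick, 8 mm wide, tip 14 mm above the stem's middle. A tag behind it is pinched between lip and backing plate, so it does not slide down by itself: that takes some 2 to 10 N.
- backing (a point): Nominal front of the sprung backing plate (same x error), 30 wide, from 35 mm below to 19 mm above the stem, which passes through it. At rest 6 mm behind the lip: push it back over 4 mm for the 10 mm tag to pass behind the lip. Takes 1.5 N at first, 1 N more per mm (5.5 N at 4 mm), hard stop after 7 mm (8.5 N). Over 14 N on this plate, or 30 N between tag and stand in all, is too rough.
- token: Bystander: plain round white token, 48 mm across, 10 mm thick, 60 mm tall with its foot, upright in the tray's other slot. Origin: centre of its lower edge.
- bell: Bystander: steel counter bell, 84 mm across, 58 mm tall. Origin: centre of its underside.
- reader: Bystander: black card reader lying on the table, 110 x 70 x 25 mm. Origin: centre of its underside.
Mind the look-alikes: they are no part of the job. What is shaped like the tag but orange is not meant. Several things have the shape of the stand; the one meant has the colours described above.

How it is judged (in metres and radians):
On the way:
1. the tag is lifted clear of the tray (height (world z) of tag above 0.04 m), for 0.1 s.
At the end, for the whole second after the job is handed in: The tag hangs released and still on the hook, behind the lip: hole centre 9 mm below the stem's middle within 3.5 mm, sideways within 7 mm, in or out within 24 mm of 5 mm inside the nominal hook, emblem outward, upright within 0.15 rad and square to the stand within 0.2 rad (z of tag_hole in the frame of hook between -0.0125 and -0.0055 m and y of tag_hole in the frame of hook between -0.007 and 0.007 m and x of tag_hole in the frame of hook between -0.019 and 0.029 m and x of tag_out in the frame of hook below -0.07 m and angle between tag's own z axis and vertical below 0.15 rad and angle between the x axis of tag and the x axis of stand, either way round below 0.2 rad and linear speed of tag below 0.01 m/s and contact force between the fingers and tag below 0.05 N); the robot touches nothing.
It fails at once if the tag is forced against the stand with more than 30 N in all (contact force between tag and stand above 30 N).
It fails at once if the backing plate is pressed with more than 14 N (contact force between tag and keeper_c0 above 14 N).
It fails at once if the token is disturbed (moved over 15 mm) (distance of token from where it was at the start of the episode above 0.015 m).
It fails at once if the bell is disturbed (moved over 15 mm) (distance of bell from where it was at the start of the episode above 0.015 m).
It fails at once if the card reader is disturbed (moved over 15 mm) (distance of reader from where it was at the start of the episode above 0.015 m).
It also fails if it takes over 67 s, if anything falls off the work surface, if the arm or the gripper's body presses on something with over 40 N, if the wrist force passes 120 N, or if a joint passes its speed limit or range.

## Working session

There is one attempt and no reset: what is moved stays moved. The work goes in short steps, Python scripts to look and compute and a tool call to move; the robot and the scene stay as the last step left them, time stands still between calls to the robot, and variables do not carry over. Pictures are saved under pics/ and viewed, at most 10 in all, crops included, and the job is handed in when it is done.

Besides the shell and the picture viewer there is one more tool, called as name(argument=value, ...), one argument or row to a line, values as JSON. step_arm: Moves the arm, as the interface text tells. Its arguments: {"type":"object","properties":{"targets":{"type":"array"},"squeeze":{"type":"number"}},"required":["targets"]}

```bash
mkdir -p pics
python3 - <<'E'
from workcell import env
import cv2,numpy as np
s=env.sense(); print({k:np.round(v,3) for k,v in s.items()}, env.tcp_to_grasp)
for n in("side","top"):
    c=env.camera(n); cv2.imwrite(f"pics/{n}0.png",c["image"][:,:,::-1])
    print(n,c["fx"],c["cx"],c["cy"],c["D"],np.round(c["camera_from_world"],3).tolist())
    for q in("tag","stand","tray"):
        for r in env.trace(q,c): print(q,round(r["p"],2),np.round(r["position"]),r["pixels"].sum())
E
```

```text
{'t': np.float64(0.0), 'joints': array([ 1.249,  0.6  , -0.003,  1.6  ,  0.002,  0.943, -0.08 ]), 'joint_velocities': array([ 0.   ,  0.001,  0.001, -0.   , -0.   , -0.001,  0.001]), 'tau': array([ 0.0000e+00, -7.7645e+01,  1.5660e+00, -2.5801e+01,  1.2000e-02,
        9.0000e-03,  0.0000e+00]), 'tcp_pos': array([ 175.564, -702.906,  230.38 ]), 'orientation': array([-3.116e+00, -3.830e-01,  1.000e-03]), 'contact_force': array([-0.453,  0.362, -0.132]), 'ft_torque': array([0.078, 0.019, 0.065]), 'grip_force': np.float64(0.0), 'grip_width': np.float64(0.998)} 18.700000000000003
side 456.07595538415757 322.5599946446654 237.91091323667982 [-0.07158736  0.          0.          0.          0.        ] [[-0.994, -0.111, -0.008, 556.005], [-0.076, 0.735, -0.673, 141.35], [0.081, -0.669, -0.739, 885.967], [0.0, 0.0, 0.0, 1.0]]
tag 0.73 [289. 351.] 897
tag 0.68 [349. 205.] 3511
tag 0.65 [349. 348.] 513
stand 0.64 [354. 137.] 1822
stand 0.62 [350. 204.] 3459
tray 0.62 [361. 366.] 2428
top 551.7212057619837 316.13968732479583 238.60713208839735 [-0.17389404  0.          0.          0.          0.        ] [[-0.004, -1.0, 0.029, -33.442], [-0.982, -0.001, -0.191, 572.807], [0.191, -0.03, -0.981, 1024.764], [0.0, 0.0, 0.0, 1.0]]
tag 0.64 [206. 223.] 419
tag 0.55 [214. 277.] 282
stand 0.81 [488. 253.] 4014
stand 0.64 [402. 260.] 4046
stand 0.42 [209. 301.] 142
tray 0.74 [211. 291.] 1782
```

View pics/side0.png

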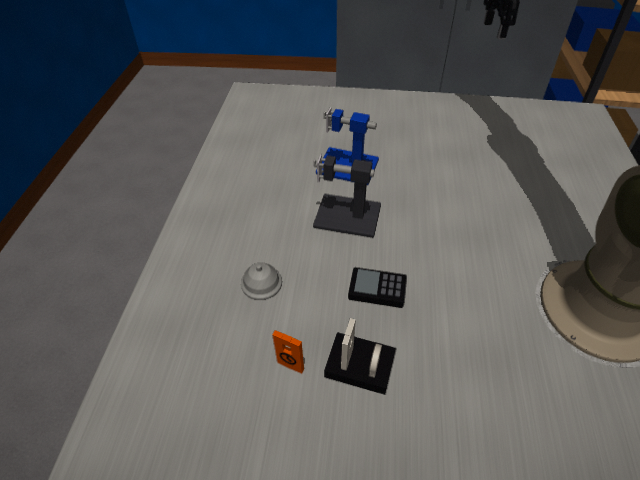

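View pics/top0.png

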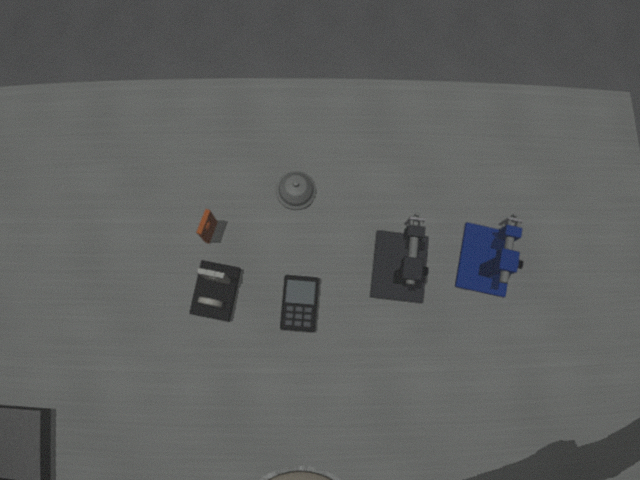

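The tag candidates are the orange one (side 289,351; top 206,225) and the white one in the tray (side 348,343; top 211,273). The white one fits. The stand candidates are the blue one (side 350,140; top 490,258) and the dark steel one (side 350,205; top 400,265). The dark one fits. I'll confirm both in one crop.

Run:
```python
import cv2,numpy as np
s=cv2.imread("pics/side0.png");t=cv2.imread("pics/top0.png")
f=lambda i,x,y:cv2.resize(i[y:y+75,x:x+100],(400,300),interpolation=cv2.INTER_CUBIC)
g=lambda i:np.clip(i*1.8,0,255).astype(np.uint8)
cv2.imwrite("pics/crop.png",np.vstack([np.hstack([f(s,305,315),g(f(s,300,150))]),np.hstack([g(f(t,165,255)),g(f(t,360,205))])]))
```

```text
(no output)
```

View pics/crop.png

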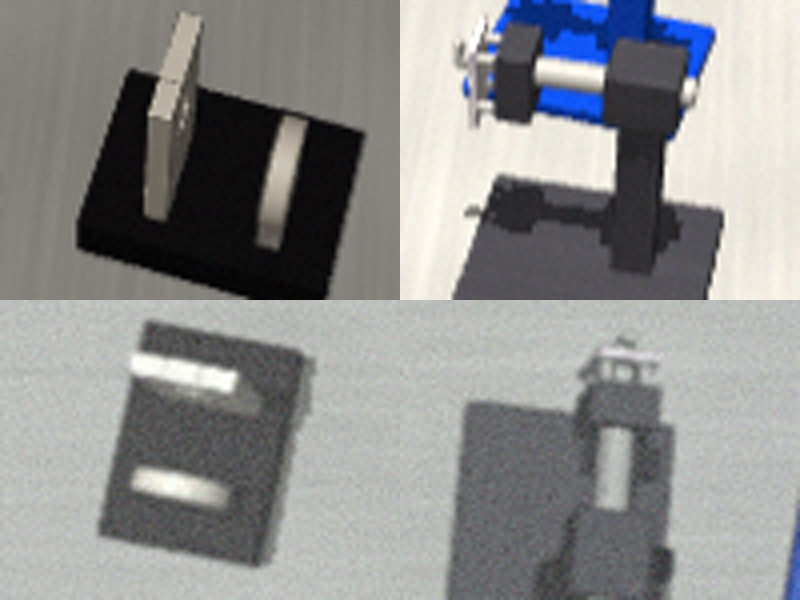

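The crop shows the white tag standing in the black tray (hole seen on its plain side, emblem away towards world +x) and the dark stand with the grey post. Next I'll fit the poses from the corners I read off.

```bash
cat > h.py <<'E'
from workcell import env
import cv2,numpy as np
from scipy.optimize import least_squares
def proj(c,P):
    T=c["camera_from_world"]; K=np.array([[c["fx"],0,c["cx"]],[0,c["fy"],c["cy"]],[0,0,1.]])
    return cv2.projectPoints(np.asarray(P,float).reshape(-1,3),cv2.Rodrigues(T[:3,:3])[0],T[:3,3],K,np.array(c["D"]))[0][:,0]
def world(p,L):
    x,y,a=p; L=np.asarray(L,float).reshape(-1,3)
    R=np.array([[np.cos(a),-np.sin(a),0],[np.sin(a),np.cos(a),0],[0,0,1]])
    return L@R.T+[x,y,0]
def fit(obs,p0):  # obs: list of (cam, local pts, pixels)
    f=lambda p:np.concatenate([(proj(c,world(p,L))-np.array(px)).ravel() for c,L,px in obs])
    r=least_squares(f,p0,x_scale=[10,10,.1],loss="soft_l1"); return r.x,f(r.x).reshape(-1,2).round(1)
E
python3 - <<'E'
from h import *
s=env.camera("side");t=env.camera("top")
b=lambda x0,x1,y,z:([[x0,-y,z],[x0,y,z],[x1,-y,z],[x1,y,z]],[[x0,y,z],[x1,y,z],[x0,-y,z],[x1,-y,z]])
T,S=b(-55,55,40,26)
tp=[[201.75,260.5],[240,268],[190,313.75],[230.5,321]]; sp=[[337.5,332.5],[396.2,348.2],[324.5,370],[386,390]]
for o in ([(t,T,tp)],[(s,S,sp)],[(t,T,tp),(s,S,sp)]):
    p,r=fit(o,[500,200,3.0]); print("tray",p.round(3),r.tolist())
tray=p
T,S=b(-95,45,55,12)
tp=[[376.7,230.7],[428,237],[371,298],[424,303]]; sp=[[324.5,194.5],[380.5,202.5],[314,228],[377,235]]
for o in ([(t,T,tp)],[(s,S,sp)],[(t,T,tp),(s,S,sp)]):
    p,r=fit(o,[500,-200,3.1]); print("stand",p.round(3),r.tolist())
tagL=[[-30+dx,y,z] for z in (8,108) for dx in(0,10) for y in(-25,25)]
for n,c in(("s",s),("t",t)):
    print("tag",n,proj(c,world(tray,tagL)).round(1).tolist())
    for d in(-20,0,20): print(n,d,"lip,plate L/R top,bot,head corners",proj(c,world(p,[[-87+d,0,154],[-79+d,-15,159],[-79+d,15,159],[-79+d,-15,105],[-79+d,15,105],[-20,-18,157]])).round(1).tolist())
E
```

```text
tray [473.332 164.695   2.966] [[-0.2, -0.4], [0.5, -0.9], [0.3, 0.5], [-0.6, 0.7]]
tray [473.146 169.442   2.931] [[0.0, -0.5], [0.4, 0.4], [-0.8, 0.6], [0.2, -0.6]]
tray [473.128 167.265   2.943] [[-0.8, -0.7], [-0.2, -0.2], [-1.5, 0.0], [-2.7, 1.1], [-0.2, -1.3], [0.3, -1.0], [-0.5, -0.2], [0.6, -2.1]]
stand [ 498.106 -204.008    3.035] [[-0.4, -0.2], [0.8, -0.8], [-0.5, 0.3], [0.2, 0.6]]
stand [ 495.731 -199.255    3.068] [[-1.1, 0.5], [0.9, -0.5], [0.5, -0.5], [-0.4, 0.5]]
stand [ 497.176 -202.877    3.043] [[-1.3, 0.4], [-0.1, -0.6], [-0.9, 1.0], [-0.1, 0.9], [-0.7, -1.2], [0.9, -1.2], [-0.3, -2.6], [-1.7, -0.4]]
tag s [[340.2, 370.9], [347.9, 346.7], [345.7, 372.5], [353.2, 348.1], [341.5, 342.5], [349.9, 317.0], [347.6, 344.2], [355.8, 318.5]]
s -20 lip,plate L/R top,bot,head corners [[312.4, 159.8], [314.5, 162.7], [317.6, 154.1], [315.0, 182.4], [318.0, 173.7], [351.6, 169.2]]
s 0 lip,plate L/R top,bot,head corners [[321.6, 160.9], [323.9, 163.9], [326.8, 155.2], [324.0, 183.6], [326.8, 174.9], [351.6, 169.2]]
s 20 lip,plate L/R top,bot,head corners [[330.9, 162.1], [333.3, 165.1], [336.0, 156.4], [333.1, 184.9], [335.7, 176.1], [351.6, 169.2]]
tag t [[206.9, 274.6], [230.8, 279.6], [205.8, 279.4], [229.8, 284.4], [198.0, 267.7], [224.2, 273.1], [196.7, 273.0], [223.0, 278.4]]
t -20 lip,plate L/R top,bot,head corners [[416.3, 211.7], [408.4, 214.5], [424.7, 216.1], [402.9, 221.1], [418.5, 222.7], [403.8, 257.6]]
t 0 lip,plate L/R top,bot,head corners [[415.6, 222.4], [407.7, 225.3], [424.1, 226.9], [402.3, 231.4], [417.9, 233.0], [403.8, 257.6]]
t 20 lip,plate L/R top,bot,head corners [[415.0, 233.2], [407.1, 236.1], [423.5, 237.8], [401.6, 241.7], [417.3, 243.3], [403.8, 257.6]]
```

```bash
cat >> h.py <<'E'
from scipy.spatial.transform import Rotation as Ro, Slerp
def yawdir(a): # tool down, tool y along +-(local y of thing at yaw a): pick nearest to current
    R0=Ro.from_rotvec(env.sense()["orientation"]); y=np.array([-np.sin(a),np.cos(a),0]); z=np.array([0,0,-1.])
    Rs=[Ro.from_matrix(np.c_[np.cross(k*y,z),k*y,z]) for k in(1,-1)]
    return min(Rs,key=lambda R:(R0.inv()*R).magnitude())
def rows(p0,R0,p1,R1,n=None):
    d=(R0.inv()*R1); n=n or int(np.ceil(max(np.linalg.norm(np.subtract(p1,p0))/60,np.degrees(d.magnitude())/10)))
    for i in range(n):
        R=R0*Ro.from_rotvec(d.as_rotvec()*i/n)
        print(np.r_[R.inv().apply(np.subtract(p1,p0)/n)/10,np.degrees(d.as_rotvec()/n)].round(2).tolist())
E
python3 - <<'E'
from h import *
tr=[473.1,167.2,2.943]
g=world(tr,[-25,0,0])[0]; print(g)
s=env.sense(); R0=Ro.from_rotvec([-3.116,-.383,0]); R1=yawdir(tr[2]); print(s["joints"],R1.as_rotvec(),R0.as_matrix().round(3).tolist())
A=[175.7,-703.4,231.3];B=[520,-430,250];C=[g[0],g[1],250]
rows(A,R0,B,R0);print();rows(B,R0,C,R1)
E
```

```text
[497.60863009 162.26775397   0.        ]
[ 1.24927088  0.59931771 -0.00251517  1.59943257  0.00179386  0.94289992
 -0.07978359] [ 3.1261177  -0.31143624  0.        ] [[0.97, 0.242, -0.0], [0.242, -0.97, 0.002], [0.0, -0.002, -1.0]]
[5.0, -2.27, -0.23, 0.0, 0.0, 0.0]
[5.0, -2.27, -0.23, 0.0, 0.0, 0.0]
[5.0, -2.27, -0.23, 0.0, 0.0, 0.0]
[5.0, -2.27, -0.23, 0.0, 0.0, 0.0]
[5.0, -2.27, -0.23, 0.0, 0.0, 0.0]
[5.0, -2.27, -0.23, 0.0, 0.0, 0.0]
[5.0, -2.27, -0.23, 0.0, 0.0, 0.0]
[5.0, -2.27, -0.23, 0.0, 0.0, 0.0]

[1.22, -5.8, 0.01, -0.01, 0.0, 2.54]
[0.96, -5.85, 0.01, -0.01, 0.0, 2.54]
[0.7, -5.89, 0.01, -0.01, 0.0, 2.54]
[0.44, -5.91, 0.01, -0.01, 0.0, 2.54]
[0.18, -5.92, 0.01, -0.01, 0.0, 2.54]
[-0.09, -5.93, 0.01, -0.01, 0.0, 2.54]
[-0.35, -5.92, 0.01, -0.01, 0.0, 2.54]
[-0.61, -5.9, 0.0, -0.01, 0.0, 2.54]
[-0.87, -5.86, 0.0, -0.01, 0.0, 2.54]
[-1.13, -5.82, 0.0, -0.01, 0.0, 2.54]
```

step_arm(
  targets=[
    [[8.5,5,-2.3,-0.2,0,0,0],[8.5,5,-2.3,-0.2,0,0,0],[8.5,5,-2.3,-0.2,0,0,0],[8.5,5,-2.3,-0.2,0,0,0],[8.5,5,-2.3,-0.2,0,0,0],[8.5,5,-2.3,-0.2,0,0,0],[8.5,5,-2.3,-0.2,0,0,0],[8.5,5,-2.3,-0.2,0,0,0]],
  ],
)

```text
t: 1.5
tcp_pos: [520.5, -426.7, 247.6]
orientation: [3.118, 0.383, 0.0]
contact_force: [0.0, -1.0, 1.0]
grip_width: 0.993
grip_force: 0.0
```

step_arm(
  targets=[
    [[8.5,1.2,-5.8,0,0,0,2.5],[8.5,1,-5.8,0,0,0,2.5],[8.5,0.7,-5.9,0,0,0,2.5],[8.5,0.4,-5.9,0,0,0,2.5],[8.5,0.2,-5.9,0,0,0,2.5],[8.5,-0.1,-5.9,0,0,0,2.5],[8.5,-0.3,-5.9,0,0,0,2.5],[8.5,-0.6,-5.9,0,0,0,2.5]],
  ],
)

```text
t: 2.5
tcp_pos: [500.7, 46.7, 247.6]
orientation: [-3.137, 0.166, -0.002]
contact_force: [0.3, -0.5, 0.1]
grip_width: 0.995
grip_force: 0.0
```

Run:
```python
from h import *
s=env.sense(); print(s["t"],s["tcp_pos"],s["orientation"],s["contact_force"])
rows(s["tcp_pos"],Ro.from_rotvec(s["orientation"]),[497.6,162.3,150],yawdir(2.943),4)
```

```text
2.5 [500.70893593  46.66584068 247.64627326] [-3.13693072e+00  1.66281143e-01 -1.57158743e-03] [ 0.34767197 -0.52513685  0.10258706]
[-0.39, -2.87, 2.44, -0.01, -0.01, 1.33]
[-0.45, -2.86, 2.44, -0.01, -0.01, 1.33]
[-0.52, -2.85, 2.44, -0.01, -0.01, 1.33]
[-0.58, -2.83, 2.44, -0.01, -0.01, 1.33]
```

step_arm(
  targets=[
    [[8.5,-0.4,-2.9,2.4,0,0,1.3],[8.5,-0.5,-2.9,2.4,0,0,1.3],[8.5,-0.5,-2.8,2.4,0,0,1.3],[8.5,-0.6,-2.8,2.4,0,0,1.4],[8.5,0,0,0,0,0,0],[8.5,0,0,0,0,0,0],[8.5,0,0,0,0,0,0],[8.5,0,0,0,0,0,0]],
  ],
)

```text
t: 3.5
tcp_pos: [497.0, 159.7, 151.9]
orientation: [-3.126, 0.311, -0.002]
contact_force: [-0.1, -0.1, 1.4]
grip_width: 0.998
grip_force: 0.0
```

Run:
```python
from h import *
s=env.sense(); print(s["t"],s["tcp_pos"],s["orientation"],s["contact_force"])
rows(s["tcp_pos"],Ro.from_rotvec(s["orientation"]),[497.6,162.3,68],yawdir(2.943),4)
a=env.camera("side")["image"];b=env.camera("top")["image"]
f=lambda i,x,y:cv2.resize(i[y:y+90,x:x+80],(400,450),interpolation=cv2.INTER_CUBIC)
cv2.imwrite("pics/pre.png",np.hstack([f(a,310,300),np.clip(f(b,170,240)*1.7,0,255).astype(np.uint8)])[:,:,::-1])
```

```text
3.5 [497.04335144 159.70506704 151.91811971] [-3.12584348e+00  3.10623861e-01 -1.58082372e-03] [-0.09166337 -0.11888418  1.42134239]
[-0.0, -0.07, 2.1, -0.01, -0.01, 0.01]
[-0.0, -0.07, 2.1, -0.01, -0.01, 0.01]
[-0.0, -0.07, 2.1, -0.01, -0.01, 0.01]
[0.0, -0.07, 2.1, -0.01, -0.01, 0.01]
```

View pics/pre.png

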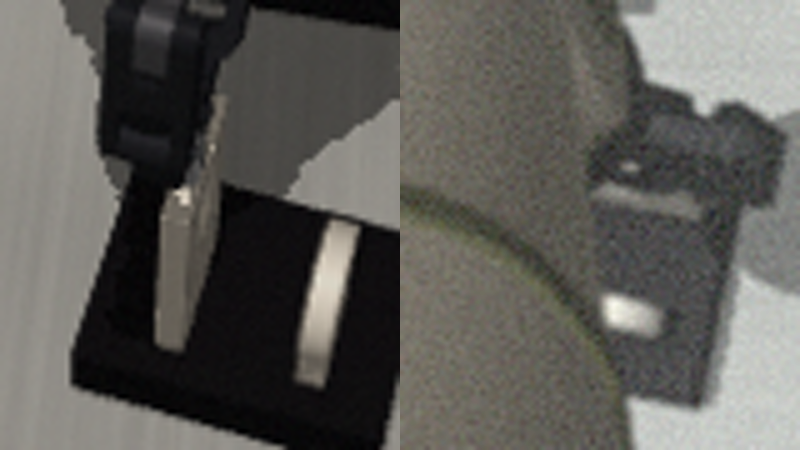

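The picture shows the near finger above the tag's near edge (side about 338,330), with the tag between the fingers. I'll descend and grip.

step_arm(
  targets=[
    [[8.5,0,-0.1,2.3,0,0,0],[8.5,0,-0.1,2.2,0,0,0],[8.5,0,0,2.2,0,0,0],[8.5,0,0,2.2,0,0,0],[8.5,0,0,0,0,0,0],[8.5,0,0,0,0,0,0],[8.5,0,0,0,0,0,0],[8.5,0,0,0,0,0,0]],
  ],
)

```text
t: 4.6
tcp_pos: [497.4, 162.5, 63.0]
orientation: [-3.126, 0.309, -0.002]
contact_force: [0.6, 0.3, 0.3]
grip_width: 0.996
grip_force: 0.0
```

step_arm(
  targets=[
    [[4,0,0,0,0,0,0],[4,0,0,0,0,0,0],[4,0,0,0,0,0,0],[4,0,0,0,0,0,0],[4,0,0,0,0,0,0],[4,0,0,0,0,0,0],[4,0,0,0,0,0,0],[4,0,0,0,0,0,0]],
  ],
  squeeze=40,
)

```text
t: 5.6
tcp_pos: [497.2, 162.5, 62.5]
orientation: [-3.126, 0.308, -0.0]
contact_force: [-0.1, 0.1, 5.5]
grip_width: 0.581
grip_force: 41.8
```

step_arm(
  targets=[
    [[4,0,0,-1,0,0,0],[4,0,0,-2,0,0,0],[4,0,0,-3,0,0,0],[4,0,0,-3,0,0,0],[4,0,0,-3,0,0,0],[4,0,0,-2,0,0,0],[4,0,0,0,0,0,0],[4,0,0,0,0,0,0]],
  ],
)

```text
t: 6.6
tcp_pos: [496.6, 162.3, 201.8]
orientation: [3.126, -0.308, -0.001]
contact_force: [0.0, -0.4, -1.3]
grip_width: 0.579
grip_force: 41.7
```

Run:
```python
from h import *
s=env.sense(); print(s["t"],s["tcp_pos"],s["orientation"],s["contact_force"],s["grip_force"],s["grip_width"])
st=[497.2,-202.9,3.043]; g=world(st,[-140,0,190])[0]; print(g)
rows(s["tcp_pos"],Ro.from_rotvec(s["orientation"]),g,yawdir(st[2]),8)
```

```text
6.6 [496.58633217 162.27169618 201.81294673] [ 3.12608936e+00 -3.08391875e-01 -9.90899048e-04] [ 0.04222206 -0.35348677 -1.34655079] 41.69767677783966 0.578520144325167
[ 636.52011521 -216.68062038  190.        ]
[2.64, 4.3, 0.15, 0.0, 0.0, -0.7]
[2.59, 4.34, 0.15, 0.0, 0.0, -0.7]
[2.53, 4.37, 0.15, 0.0, 0.0, -0.7]
[2.48, 4.4, 0.15, 0.0, 0.0, -0.7]
[2.43, 4.43, 0.15, 0.0, 0.0, -0.7]
[2.37, 4.46, 0.15, 0.0, 0.0, -0.7]
[2.32, 4.49, 0.15, 0.0, 0.0, -0.7]
[2.26, 4.51, 0.15, 0.0, 0.0, -0.7]
```

step_arm(
  targets=[
    [[4,2.6,4.3,0.2,0,0,-0.7],[4,2.6,4.3,0.1,0,0,-0.7],[4,2.5,4.4,0.2,0,0,-0.7],[4,2.5,4.4,0.1,0,0,-0.7],[4,2.4,4.4,0.2,0,0,-0.7],[4,2.4,4.5,0.1,0,0,-0.7],[4,2.3,4.5,0.2,0,0,-0.7],[4,2.3,4.5,0.1,0,0,-0.7]],
  ],
)

```text
t: 7.6
tcp_pos: [636.4, -217.9, 188.5]
orientation: [-3.137, 0.155, 0.004]
contact_force: [0.8, 0.7, -0.5]
grip_width: 0.574
grip_force: 41.7
```

step_arm(
  targets=[
    [[4,0,0,1.5,0,0,0],[4,0,0,1.5,0,0,0],[4,0,0,1.5,0,0,0],[4,0,0,1.5,0,0,0],[4,0,0,0,0,0,0],[4,0,0,0,0,0,0],[4,0,0,0,0,0,0],[4,0,0,0,0,0,0]],
  ],
)

```text
t: 8.6
tcp_pos: [636.9, -216.7, 130.9]
orientation: [3.138, -0.156, 0.001]
contact_force: [0.2, 0.4, -1.0]
grip_width: 0.577
grip_force: 41.7
```

Run:
```python
from h import *
s=env.sense(); print(s["t"],s["tcp_pos"],s["orientation"],s["contact_force"],s["grip_force"],s["grip_width"])
a=env.camera("side");b=env.camera("top")
f=lambda i,x,y:cv2.resize(i[y:y+120,x:x+80],(400,600),interpolation=cv2.INTER_CUBIC)
cv2.imwrite("pics/stage.png",np.hstack([f(a["image"],275,110),np.clip(f(b["image"],375,160)*1.8,0,255).astype(np.uint8)])[:,:,::-1])
p=s["tcp_pos"]; zb=p[2]-62.5+8; L=[[x,y,z] for z in(0,100) for x in(-5,5) for y in(-25,25)]
for c in(a,b): print(proj(c,world([p[0],p[1],3.043],np.array(L)+[0,0,zb])).round(1).tolist())
```

```text
8.6 [ 636.88513934 -216.67010558  130.85617409] [ 3.13752650e+00 -1.55561556e-01  1.43486299e-03] [ 0.23594211  0.43487489 -0.96923512] 41.74207270145416 0.5771204025312057
[[293.9, 192.5], [299.3, 178.1], [298.2, 193.1], [303.6, 178.7], [291.3, 156.3], [297.2, 142.1], [296.0, 156.8], [301.8, 142.7]]
[[396.7, 200.9], [421.7, 203.5], [396.4, 205.8], [421.4, 208.4], [406.2, 186.6], [433.6, 189.5], [405.9, 191.9], [433.4, 194.8]]
```

View pics/stage.png

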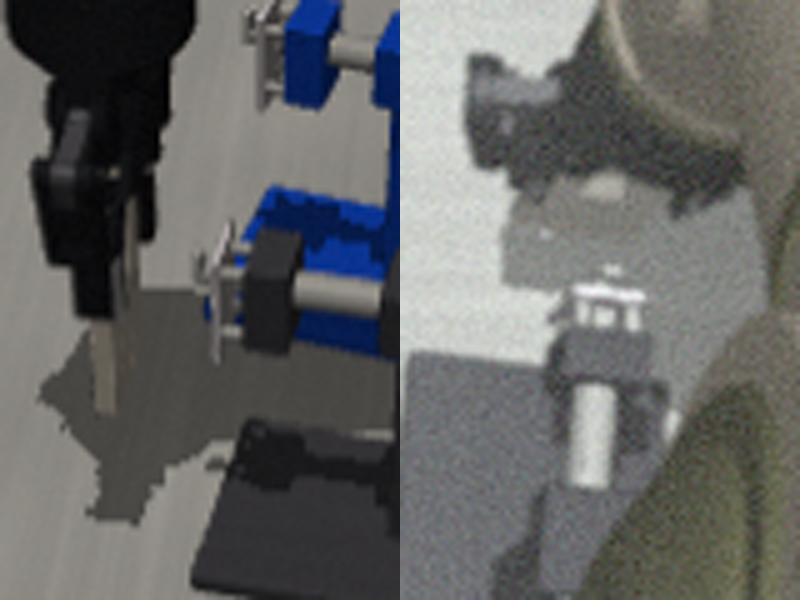

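The picture shows the tag in the gripper at side (296,192), which agrees with the prediction. The hook lip is at side (315,161) and top (417,214), and the plate is at top (410–424,218).

Run:
```python
from h import *
a=env.camera("side");b=env.camera("top")
for c in(a,b):
    for q in("tag",):
        for r in env.trace(q,c):
            v,u=np.nonzero(r["pixels"]); print(q,round(r["p"],2),u.min(),u.max(),v.min(),v.max(),len(u))
obs_t=[[417,213.6],[409.4,217.6],[423.6,217.8]]; obs_s=[[314.6,160.6],[320.6,154],[318,182]]
def P(p): # d, y-shift
    f=lambda L:world([497.2,-202.9,3.043],np.array(L)+[p[0],p[1],0])
    return f([[-87,0,154],[-79,-15,159],[-79,15,159]]),f([[-87,0,154],[-79,15,159],[-79,-15,105]])
for w in((1,0),(0,1),(1,1)):
    g=lambda p:np.r_[w[0]*(proj(b,P(p)[0])-obs_t).ravel(),w[1]*(proj(a,P(p)[1])-obs_s).ravel()]
    r=least_squares(g,[0,0]); print(r.x.round(2),r.fun.round(1))
# tag outline in top: gray gradient crop
im=b["image"][183:216,392:440].mean(2); print(im[::2,::2].astype(int))
```

```text
tag 0.63 273 303 331 372 894
tag 0.61 292 303 152 192 251
tag 0.88 198 216 209 242 407
tag 0.85 396 428 193 207 324
[-15.87   0.59] [-0.5  0.3 -0.8 -0.9  1.3  0.6 -0.  -0.  -0.   0.  -0.   0. ]
[-14.18   0.83] [-0.   0.  -0.   0.   0.   0.   0.6 -0.7 -0.3  0.2 -0.3  0.5]
[-15.15   0.69] [-0.5  0.7 -0.8 -0.5  1.4  1.   0.1 -0.7 -0.7  0.2 -0.7  0.5]
[[ 46  44  64  47  39  45  38  41  35  44  44  40  39  34  38  43  43  49
   47  64  59  64  53  57]
 [ 43  46  64  50  36  50  45  43  36  36  41  35  37  41  37  42  40  42
   48  52  59  64  64  63]
 [ 44  44  48  42  38  41  39  45  43  32  29  36  41  37  47  38  32  38
   34  41  43  49  47  48]
 [ 37  41  39  44  39  46  43  39  42  39  42  30  41  38  35  31  31  33
   33  30  42  31  42  46]
 [ 32  43  39  40  46  42  41  40  43  44  41  30  40  39  33  37  37  26
   39  24  39  37  32  38]
 [ 53  59  47  39  44  43  45  42  43  43  32  44  44  43  40  36  36  37
   27  40  30  34  28  32]
 [105 108  80  37  40  40  44  58  59  47  51  77  83  75  59  41  36  36
   33  26  33  35  38  31]
 [115 117  85  53  46  58  51  68  74  66  
[... 267 characters left out ...]
18  96  68  66  70  71  65  71  69  71  68  68  63  66  66  69  72
   72  52  60  68  79  76]
 [114 105  83  72  75  75  78  73  67  70  67  72  72  69  68  69  73  75
   77  76  71  66  69  71]
 [113  98  75  77  76  79  83  76  73  74  73  75  69  69  71  67  69  68
   71  75  72  72  71  74]
 [112 115  76  76  77  74  75  74  71  74  75  77  77  71  70  75  71  71
   73  76  72  69  72  71]
 [113 113  83  75  75  73  73  77  77  72  77  74  68  73  70  74  73  70
   72  73  75  78  79  68]
 [117 113  77  80  73  73  79  73  77  73  76  73 105  99  78  73  69  71
   70  74  80  74  72  70]
 [114 109  78  75  75  74  78  71  75  73  69  72  75  82  75  75  71  74
   73  78  72  69  74  73]]
```

```bash
cat >> h.py <<'E'
ST=[497.2,-202.9,3.043]
def loc():
    s=env.sense(); p=s["tcp_pos"]; a=ST[2]; d=p-[ST[0],ST[1],0]; c,q=np.cos(a),np.sin(a)
    M=np.array([[c,q,0],[-q,c,0],[0,0,1]]); R=Ro.from_rotvec(s["orientation"])
    print("t",s["t"],"mid-lip x %.1f (need>-95.2,plate touch -99.2) y err %.1f hole z %.1f"%((M@d)[0],(M@d)[1]-.7,p[2]-62.5+8+70-140),"F local",(M@s["contact_force"]).round(2),"tq",s["ft_torque"].round(2),
      "yaw err deg",np.degrees((R.inv()*yawdir(a)).as_rotvec()).round(2),"gw",round(s["grip_width"],3))
    tgt=lambda x,y,z:(R.inv().apply(M.T@np.array([x,y,z],float))/10).round(3)
    print("tool axes of local x,y,z (cm/10mm)",[tgt(*v).tolist() for v in np.eye(3)*10])
E
python3 -c "
from h import *
loc()"
```

```text
t 8.9 mid-lip x -140.1 (need>-95.2,plate touch -99.2) y err -0.8 hole z 5.9 F local [ 0.32  0.05 -0.78] tq [-0.05  0.09  0.  ] yaw err deg [ 0.   -0.01 -0.03] gw 0.582
tool axes of local x,y,z (cm/10mm) [[-1.0, 0.0, -0.0], [0.0, 1.0, 0.0], [0.0, 0.0, -1.0]]
```

step_arm(
  targets=[
    [[4,-1,0.1,0.1,0,0,0],[4,-1,0,0,0,0,0],[4,-0.8,0,0,0,0,0],[4,0,0,0,0,0,0],[4,0,0,0,0,0,0],[4,0,0,0,0,0,0],[4,0,0,0,0,0,0],[4,0,0,0,0,0,0]],
  ],
)

```text
t: 9.9
tcp_pos: [608.7, -214.8, 129.2]
orientation: [3.138, -0.155, -0.0]
contact_force: [0.1, 0.1, -0.8]
grip_width: 0.58
grip_force: 41.7
```

```bash
python3 -c "
from h import *
loc()
a=env.camera('side');b=env.camera('top')
f=lambda i,x,y:cv2.resize(i[y:y+75,x:x+50],(400,600),interpolation=cv2.INTER_CUBIC)
cv2.imwrite('pics/near.png',np.hstack([f(a['image'],292,130),np.clip(f(b['image'],392,180)*1.8,0,255).astype(np.uint8)])[:,:,::-1])"
```

```text
t 9.9 mid-lip x -112.2 (need>-95.2,plate touch -99.2) y err 0.2 hole z 4.7 F local [-0.07 -0.07 -0.77] tq [ 0.03  0.02 -0.05] yaw err deg [ 0.    0.01 -0.02] gw 0.58
tool axes of local x,y,z (cm/10mm) [[-1.0, 0.0, 0.0], [0.0, 1.0, 0.0], [-0.0, 0.0, -1.0]]
```

View pics/near.png

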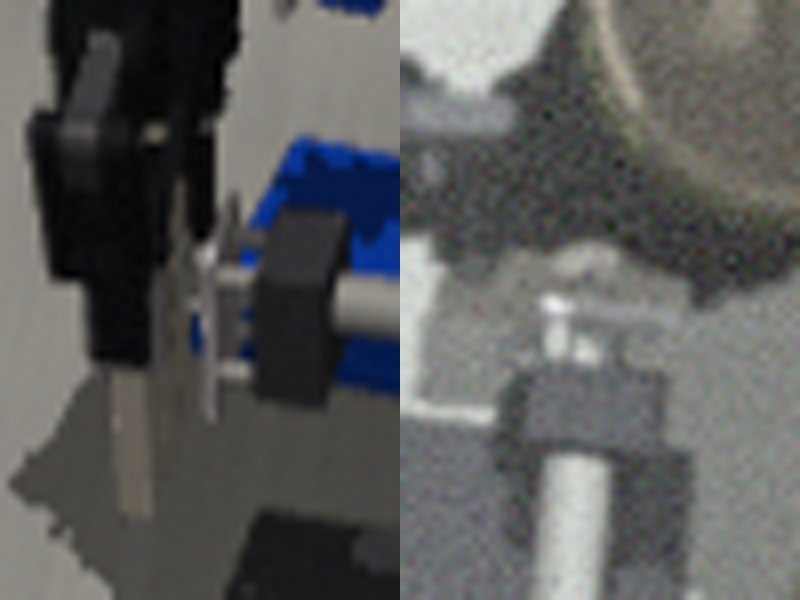

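The tag is just in front of the lip and centred on it: the hole shows at about top (415,212) and the plate spans (410–427,218). I'll inch in and watch the force.

step_arm(
  targets=[
    [[4,-0.1,0,0,0,0,0],[4,-0.1,0,0,0,0,0],[4,-0.1,0,0,0,0,0],[4,-0.1,0,0,0,0,0],[4,-0.1,0,0,0,0,0],[4,-0.1,0,0,0,0,0],[4,-0.1,0,0,0,0,0],[4,-0.1,0,0,0,0,0]],
  ],
)

```text
t: 11.0
tcp_pos: [600.6, -214.0, 129.2]
orientation: [3.138, -0.155, -0.0]
contact_force: [0.7, -0.2, 0.4]
grip_width: 0.581
grip_force: 41.7
```

step_arm(
  targets=[
    [[4,-0.1,0,0,0,0,0],[4,-0.1,0,0,0,0,0],[4,-0.1,0,0,0,0,0],[4,-0.1,0,0,0,0,0],[4,0,0,0,0,0,0],[4,0,0,0,0,0,0],[4,0,0,0,0,0,0],[4,0,0,0,0,0,0]],
  ],
)

```text
t: 12.0
tcp_pos: [596.8, -213.6, 129.3]
orientation: [-3.138, 0.155, -0.0]
contact_force: [-0.2, 0.0, 0.0]
grip_width: 0.578
grip_force: 41.7
```

```bash
python3 -c "
from h import *
loc()"
```

```text
t 12.0 mid-lip x -100.1 (need>-95.2,plate touch -99.2) y err 0.1 hole z 4.8 F local [0.19 0.   0.01] tq [ 0.01  0.02 -0.04] yaw err deg [-0.   -0.   -0.02] gw 0.578
tool axes of local x,y,z (cm/10mm) [[-1.0, 0.0, -0.0], [0.0, 1.0, -0.0], [0.0, -0.0, -1.0]]
```

step_arm(
  targets=[
    [[4,-0.1,0,0,0,0,0],[4,-0.1,0,0,0,0,0],[4,0,0,0,0,0,0],[4,0,0,0,0,0,0],[4,0,0,0,0,0,0],[4,0,0,0,0,0,0],[4,0,0,0,0,0,0],[4,0,0,0,0,0,0]],
  ],
)

```text
t: 13.0
tcp_pos: [594.8, -213.4, 129.3]
orientation: [-3.138, 0.155, -0.0]
contact_force: [2.9, 0.6, -1.9]
grip_width: 0.579
grip_force: 41.7
```

step_arm(
  targets=[
    [[4,-0.1,0,0,0,0,0],[4,0,0,0,0,0,0],[4,0,0,0,0,0,0],[4,0,0,0,0,0,0],[4,0,0,0,0,0,0],[4,0,0,0,0,0,0],[4,0,0,0,0,0,0],[4,0,0,0,0,0,0]],
  ],
)

```text
t: 14.0
tcp_pos: [593.8, -213.3, 129.3]
orientation: [-3.138, 0.155, -0.0]
contact_force: [4.2, 0.1, -1.7]
grip_width: 0.581
grip_force: 41.7
```

```bash
python3 -c "
from h import *
loc()"
```

```text
t 14.0 mid-lip x -97.1 (need>-95.2,plate touch -99.2) y err 0.1 hole z 4.8 F local [-4.15 -0.56 -1.67] tq [ 0.14 -0.89 -0.02] yaw err deg [-0.   -0.   -0.02] gw 0.581
tool axes of local x,y,z (cm/10mm) [[-1.0, 0.0, -0.0], [0.0, 1.0, -0.0], [0.0, -0.0, -1.0]]
```

step_arm(
  targets=[
    [[4,-0.1,0,0,0,0,0],[4,0,0,0,0,0,0],[4,-0.1,0,0,0,0,0],[4,0,0,0,0,0,0],[4,0,0,0,0,0,0],[4,0,0,0,0,0,0],[4,0,0,0,0,0,0],[4,0,0,0,0,0,0]],
  ],
)

```text
t: 15.0
tcp_pos: [592.2, -213.1, 129.3]
orientation: [3.138, -0.155, 0.001]
contact_force: [5.6, 0.7, -2.9]
grip_width: 0.582
grip_force: 41.6
```

```bash
python3 -c "
from h import *
loc()"
```

```text
t 15.0 mid-lip x -95.6 (need>-95.2,plate touch -99.2) y err 0.1 hole z 4.8 F local [-5.54 -1.28 -2.89] tq [ 0.11 -1.2  -0.06] yaw err deg [ 0.   -0.05 -0.02] gw 0.582
tool axes of local x,y,z (cm/10mm) [[-1.0, 0.0, -0.001], [0.0, 1.0, 0.0], [0.001, 0.0, -1.0]]
```

step_arm(
  targets=[
    [[4,-0.1,0,0,0,0,0],[4,0,0,0,0,0,0],[4,-0.05,0,0,0,0,0],[4,0,0,0,0,0,0],[4,0,0,0.1,0,0,0],[4,0,0,0,0,0,0],[4,0,0,0.1,0,0,0],[4,0,0,0,0,0,0]],
  ],
)

```text
t: 16.0
tcp_pos: [591.6, -213.2, 128.1]
orientation: [3.137, -0.155, 0.004]
contact_force: [6.4, 1.0, 2.5]
grip_width: 0.578
grip_force: 42.1
```

```bash
python3 -c "
from h import *
loc()
a=env.camera('side');b=env.camera('top')
f=lambda i,x,y:cv2.resize(i[y:y+75,x:x+50],(400,600),interpolation=cv2.INTER_CUBIC)
cv2.imwrite('pics/in.png',np.hstack([f(a['image'],292,130),np.clip(f(b['image'],392,180)*1.8,0,255).astype(np.uint8)])[:,:,::-1])"
```

```text
t 16.0 mid-lip x -95.0 (need>-95.2,plate touch -99.2) y err 0.2 hole z 3.6 F local [-6.25 -1.63  2.49] tq [ 0.1  -1.29 -0.13] yaw err deg [ 0.02 -0.16 -0.02] gw 0.578
tool axes of local x,y,z (cm/10mm) [[-1.0, 0.0, -0.003], [0.0, 1.0, 0.0], [0.003, 0.0, -1.0]]
```

View pics/in.png

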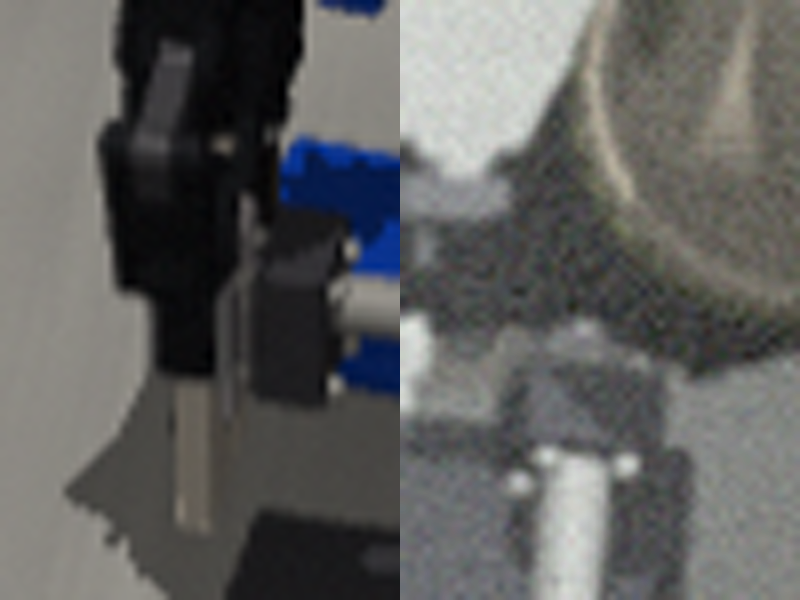

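The plate is pushed back (its guide rods show behind the block, side (335,160–178)) and the tag is flat against it. I'll slide down in small steps.

step_arm(
  targets=[
    [[4,-0.05,0,0.1,0,0,0],[4,0,0,0,0,0,0],[4,0,0,0.1,0,0,0],[4,0,0,0,0,0,0],[4,0,0,0.1,0,0,0],[4,0,0,0,0,0,0],[4,0,0,0,0,0,0],[4,0,0,0,0,0,0]],
  ],
)

```text
t: 17.1
tcp_pos: [591.3, -213.3, 125.2]
orientation: [3.137, -0.155, 0.005]
contact_force: [7.3, 0.8, 2.4]
grip_width: 0.578
grip_force: 42.2
```

```bash
python3 -c "
from h import *
loc()"
```

```text
t 17.1 mid-lip x -94.6 (need>-95.2,plate touch -99.2) y err 0.3 hole z 0.7 F local [-7.13 -1.56  2.37] tq [ 0.06 -1.31 -0.11] yaw err deg [ 0.03 -0.18 -0.02] gw 0.578
tool axes of local x,y,z (cm/10mm) [[-1.0, 0.0, -0.003], [0.0, 1.0, 0.0], [0.003, 0.0, -1.0]]
```

step_arm(
  targets=[
    [[4,0,0,0.1,0,0,0],[4,0,0,0,0,0,0],[4,0,0,0.1,0,0,0],[4,0,0,0,0,0,0],[4,0,0,0,0,0,0],[4,0,0,0,0,0,0],[4,0,0,0,0,0,0],[4,0,0,0,0,0,0]],
  ],
)

```text
t: 18.1
tcp_pos: [591.3, -213.3, 123.1]
orientation: [3.137, -0.156, 0.005]
contact_force: [6.8, 0.4, 3.0]
grip_width: 0.583
grip_force: 42.2
```

step_arm(
  targets=[
    [[4,0,0,0.1,0,0,0],[4,0,0,0,0,0,0],[4,0,0,0.1,0,0,0],[4,0,0,0,0,0,0],[4,0,0,0,0,0,0],[4,0,0,0,0,0,0],[4,0,0,0,0,0,0],[4,0,0,0,0,0,0]],
  ],
)

```text
t: 19.1
tcp_pos: [591.3, -213.3, 121.2]
orientation: [3.137, -0.156, 0.005]
contact_force: [6.3, -0.0, 1.7]
grip_width: 0.583
grip_force: 42.2
```

```bash
python3 -c "
from h import *
loc()"
```

```text
t 19.1 mid-lip x -94.6 (need>-95.2,plate touch -99.2) y err 0.4 hole z -3.3 F local [-6.25 -0.61  1.65] tq [ 0.06 -1.3  -0.08] yaw err deg [ 0.03 -0.18 -0.03] gw 0.583
tool axes of local x,y,z (cm/10mm) [[-1.0, 0.0, -0.003], [0.0, 1.0, 0.001], [0.003, 0.001, -1.0]]
```

step_arm(
  targets=[
    [[4,0,0,0.1,0,0,0],[4,0,0,0.1,0,0,0],[4,0,0,0.1,0,0,0],[4,0,0,0.1,0,0,0],[4,0,0,0,0,0,0],[4,0,0,0,0,0,0],[4,0,0,0,0,0,0],[4,0,0,0,0,0,0]],
  ],
)

```text
t: 20.1
tcp_pos: [591.2, -213.4, 117.1]
orientation: [3.137, -0.156, 0.005]
contact_force: [7.2, -1.0, 1.2]
grip_width: 0.575
grip_force: 42.2
```

step_arm(
  targets=[
    [[4,0,0,0.1,0,0,0],[4,0,0,0,0,0,0],[4,0,0,0.05,0,0,0],[4,0,0,0,0,0,0],[4,0,0,0,0,0,0],[4,0,0,0,0,0,0],[4,0,0,0,0,0,0],[4,0,0,0,0,0,0]],
  ],
)

```text
t: 21.1
tcp_pos: [591.3, -213.3, 115.7]
orientation: [3.137, -0.155, 0.005]
contact_force: [6.2, -0.4, 2.4]
grip_width: 0.58
grip_force: 42.2
```

```bash
python3 -c "
from h import *
loc()"
```

```text
t 21.1 mid-lip x -94.6 (need>-95.2,plate touch -99.2) y err 0.4 hole z -8.8 F local [-6.24 -0.2   2.41] tq [-0.01 -1.27 -0.09] yaw err deg [ 0.03 -0.18 -0.03] gw 0.58
tool axes of local x,y,z (cm/10mm) [[-1.0, 0.0, -0.003], [0.0, 1.0, 0.001], [0.003, 0.001, -1.0]]
```

step_arm(
  targets=[
    [[4,0,0,0.05,0,0,0],[4,0,0,0,0,0,0],[4,0,0,0.05,0,0,0],[4,0,0,0,0,0,0],[4,0,0,0,0,0,0],[4,0,0,0,0,0,0],[4,0,0,0,0,0,0],[4,0,0,0,0,0,0]],
  ],
)

```text
t: 22.1
tcp_pos: [591.4, -213.4, 115.1]
orientation: [3.137, -0.156, 0.006]
contact_force: [5.9, 0.1, 7.3]
grip_width: 0.579
grip_force: 42.6
```

```bash
python3 -c "
from h import *
loc()"
```

```text
t 22.1 mid-lip x -94.7 (need>-95.2,plate touch -99.2) y err 0.5 hole z -9.4 F local [-5.87 -0.71  7.32] tq [ 0.12 -1.06 -0.08] yaw err deg [ 0.04 -0.21 -0.03] gw 0.579
tool axes of local x,y,z (cm/10mm) [[-1.0, 0.001, -0.004], [0.001, 1.0, 0.001], [0.004, 0.001, -1.0]]
```

Seated on the stem: the downward force has risen to 7 N at hole z −9.4. I'll release.

step_arm(
  targets=[
    [[4,0,0,0,0,0,0],[4,0,0,0,0,0,0],[5.4,0,0,0,0,0,0],[6,0,0,0,0,0,0],[7,0,0,0,0,0,0],[7.5,0,0,0,0,0,0],[7.5,0,0,0,0,0,0],[7.5,0,0,0,0,0,0]],
  ],
  squeeze=20,
)

```text
t: 23.1
tcp_pos: [589.7, -212.9, 113.7]
orientation: [-3.138, 0.155, 0.0]
contact_force: [-0.0, -0.1, 0.4]
grip_width: 0.875
grip_force: 0.0
```

step_arm(
  targets=[
    [[7.5,0,0,-0.5,0,0,0],[7.5,0,0,-1.5,0,0,0],[7.5,0,0,-3,0,0,0],[7.5,0,0,-4,0,0,0],[7.5,0,0,-5,0,0,0],[7.5,0,0,-5,0,0,0],[7.5,0,0,0,0,0,0],[7.5,0,0,0,0,0,0]],
  ],
)

```text
t: 24.1
tcp_pos: [589.4, -212.8, 304.3]
orientation: [3.138, -0.155, 0.001]
contact_force: [0.3, 0.7, -0.8]
grip_width: 0.88
grip_force: 0.0
```

```bash
python3 -c "
from h import *
loc()
a=env.camera('side');b=env.camera('top')
for y in(0,):
  L=[[x,yy,z] for z in(61,161) for x in(-100.2,-90.2) for yy in(-24.3,25.7)]
  print(proj(a,world(ST,L)).round(1).tolist())
f=lambda i,x,y:cv2.resize(i[y:y+75,x:x+50],(400,600),interpolation=cv2.INTER_CUBIC)
cv2.imwrite('pics/end.png',np.hstack([f(a['image'],297,130),np.clip(f(b['image'],392,180)*1.8,0,255).astype(np.uint8)])[:,:,::-1])"
```

```text
t 24.1 mid-lip x -92.7 (need>-95.2,plate touch -99.2) y err 0.1 hole z 179.8 F local [-0.26 -0.72 -0.79] tq [ 0.01 -0.03 -0.01] yaw err deg [ 0.   -0.03 -0.02] gw 0.88
tool axes of local x,y,z (cm/10mm) [[-1.0, 0.0, -0.0], [0.0, 1.0, 0.0], [0.0, 0.0, -1.0]]
[[314.0, 200.1], [318.8, 185.6], [318.3, 200.7], [323.0, 186.1], [312.9, 164.6], [318.1, 150.3], [317.6, 165.2], [322.7, 150.8]]
```

View pics/end.png

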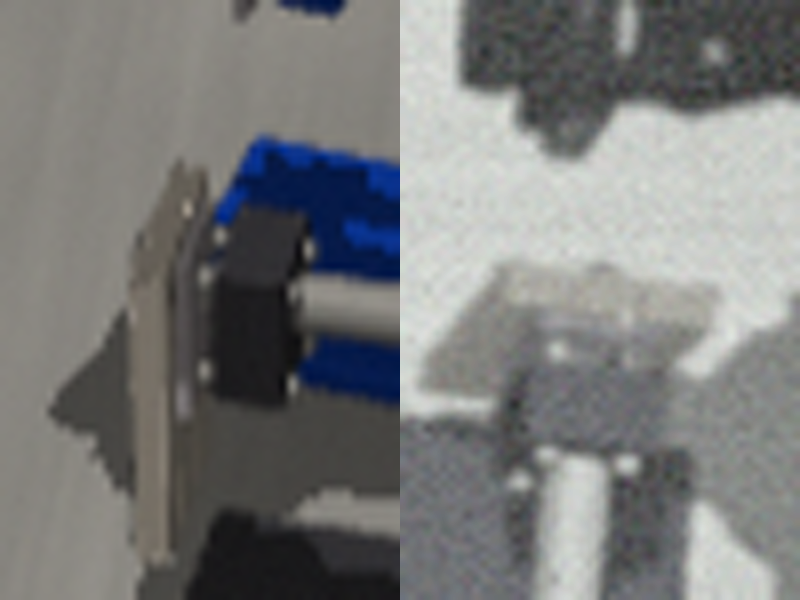

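```bash
python3 -c "
from h import *
a=env.camera('side');b=env.camera('top')
for c in (a,b):
    for r in env.trace('tag',c):
        v,u=np.nonzero(r['pixels']); print(round(r['p'],2),u.min(),u.max(),v.min(),v.max(),len(u))
L=[[x,y,z] for z in(61,161) for x in(-100.2,-90.2) for y in(-24.3,25.7)]
print(proj(b,world(ST,L)).round(1).tolist())
g=a['image'].astype(int).sum(2)
print(g[194:204,312:322])"
```

```text
0.81 272 303 331 373 947
0.79 313 322 151 199 322
0.84 395 431 213 229 279
0.72 196 216 209 242 442
[[394.3, 225.0], [419.2, 227.5], [393.9, 229.9], [418.9, 232.4], [403.6, 213.0], [430.8, 215.8], [403.2, 218.4], [430.6, 221.2]]
[[403 346 330 330 327 337 197 230 208 212]
 [399 349 331 325 330 335 203 217 210 208]
 [398 320 339 326 331 339 196 205 216 210]
 [398 294 346 332 329 332 203 206 213 208]
 [399 362 347 330 331 333 202 207 211 213]
 [405 408 350 339 373 340 291 216 212 181]
 [406 405 382 286 305 272 274 213 210 168]
 [405 407 403 231 210 214 215 212 217 143]
 [404 404 404 223 208 213 210 212 187  96]
 [408 407 313 215 212 212 212 215 130  75]]
```

The tag hangs upright behind the lip: its lower edge is at side row 200, against a predicted 200.4. The gripper is clear, so I'll hand in.

```bash
python3 -c "
from workcell import env
print(env.close_job())"
```

```text
the job is handed in; nothing more can be done
None
```

The white claim tag is hanging upright on the dark stand's hook, behind the lip with the emblem facing outward. It is released and the gripper is clear. I handed the job in at about 24 s; no verdict came back.

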